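# Fit the load tube in the trip tester and prove the trip

## Robot

A 6-joint arm with a two-finger parallel gripper is mounted at the origin on the work surface. World frame = base frame: x ahead of the robot, y to its left, z up, the work surface at z = 0. Lengths are in m, angles in degrees, forces in N, time in s.
With the tool pointing down it reaches from about 0.4 to 0.825 m from the base axis. Payload 7 kg.
Tool frame: the origin (TCP) lies midway between the tips of the shut fingers; the grasp point (between the pads) lies ctrl.grasp_offset behind it (ctrl.grasp_offset is the distance from the TCP to the grasp point, in m); z points along the fingers, y is the line along which they close (so a half turn about z gives the same grasp; the last joint's range is limited). The gripper opens to 88 mm and grips with 3 to 60 N. Pads are 19 mm wide; open, the fingers measure 130 mm over their backs; the gripper's body (78 mm by 193 mm) begins 47 mm behind the grasp point.
Start: joints at [86.179, 20.546, 0.682, 0, -70.136, -16.507], TCP at [0.235, 0.633, 0.227] pointing down, gripper open.
Joint ranges: [-176.03, 176.03], [-82.01, 121.73], [-58.28, 71.71], [-173.87, 95.51], [-174.79, -0.11], [-173.66, 173.66]. Speed limits (degrees/s): [136.94, 136.94, 172.46, 180, 180, 180].

## Interface

Orientations are given as [roll, pitch, yaw] about the fixed x, y, z axes, in that order (R = Rz(yaw) Ry(pitch) Rx(roll)).
In Python, from plant import ctrl gives the robot as it stands. The module is installed in compiled form; this text tells all that it offers.
- The arm moves only by the tool send_rows, never from a script. Its argument "increments" is a list that holds one entry, the list of rows, each a list of 4 numbers: the shift along the world's x, y, z normalised to -1 to 1, where 1 is 0.2 m, then the turn about the world's z normalised to -1 to 1, where 1 is 1.5 rad. In form: [[[x, y, z, roll], ...]]. A call has 1 to 12 rows; each row is the pose to reach, as a shift and turn from the pose commanded when the call began; what a row does not reach only later rows make up. A row lasts 1/8 s, in which the tool goes at most 62.5 mm and 10.7 degrees, less where a joint would pass 70% of its speed; a pose out of reach is approached as far as the arm can. A call with a number of a shift or a turn outside -1 to 1 is refused whole. A call with a gripper value outside its range is refused whole. "jaw" is the opening, from 0 (shut) to 1 (fully open), set as the call begins (left out, the last holds). The fingers move at their own pace and stop on an object; the grip force is fixed at half the most. Time passes only in rows, so rows that repeat a pose let the fingers close. It gives the time, the measured TCP pose, the force, the opening and the grip force at its end, in the units of the state.
- ctrl.get_obs(): the state, without advancing time (a new reading comes with each control period).
- ctrl.snapshot(name): name is "side" or "top"; returns the picture (420x560x3 uint8, red, green, blue); there is no depth.
- ctrl.calibration(name): a dict with "mtx" (3x3 intrinsics, pixels), "eye" and "attitude" of the camera in the world. Camera axes: x right, y up, looking along -z (the intrinsics and any distortion apply to the point x, -y, -z); pixel columns grow to the right and rows downward; lengths in m; the calibration is good to about 2 mm. A picture is of the moment at which its call begins. calibration takes no time and is no camera call.
- ctrl.close_job(): hands the job in; it is judged then, once.
Trained networks look in the newest picture that a camera, given by its name, has taken for a name from the list of things; names that differ only in an ending like _2 or _b are one class to them, and where a whole thing is asked for, a point or a joint stands for the part that bears it (a point fixed in the world has none). Each returns a list of dicts, best first, with "conf" (0 to 1); they miss things now and then, are a little off and sometimes report something else, mostly with a low value. They report only what shows in the picture. A call takes as long as a camera call.
- ctrl.trace(thing, camera): "mask" (420x560 bool, what is visible of it) and "bbox" ([left, top, right, bottom] in pixels, round what is visible of it).
- ctrl.spot_point(thing, camera): "pixel" ([row, column] in pixels: a listed point, or the origin of a listed thing).
The state is a dict: "clock": time; "joint_pos": joint angles; "qvel": joint speeds; "tau": joint torques, N m; "tool_pos": TCP position; "orientation": TCP orientation; "force": force on the tool from outside, world axes, zero at the start; "moment": the same for the moment, N m; "opening": finger opening in m; "gripper_force": force on a finger pad.
Only numpy, scipy, OpenCV 4.12 (cv2) and the standard library are available. Lean on these libraries where they do the work, as an engineer would, in place of code of your own. Each camera call takes 0.05 s, during which the arm holds its last target. There are 200 camera calls.

## Task

Draw the slimmer of the two load tubes out of the rack by its end, lay it flat on the bench and let go, then take it again by its middle and press it down past the two sprung jaws until it sits fully home in the tester's forks with both jaws closed over it. Then press the test button so that the trip lever drops, and lift the lever back up until it stays up by itself. Leave the fat tube and everything else on the bench where they are.

Things in the scene. Friction and masses are not known exactly. Their poses are not given: they have to be found in the camera images.
- slim_tube: The load tube to fit: a round ceramic tube with a steel cap on each end, 150 mm long, 22 mm diameter (the caps 24 mm diameter, 30 mm long each), about 0.15 kg. Origin at its centre, x along its axis; both ends alike. It starts lying in one of the rack's two sleeves, its axis 42 mm above the bench, with 50 to 65 mm of it sticking out of the mouth.
- fat_tube: A fatter tube of the same make and length in the rack's other sleeve, not wanted: 150 mm long, 29 mm diameter (caps 31 mm). Origin at its centre, x along its axis.
- rack: Fixed dark steel rack, 90 mm deep (x) by 120 mm wide (y) by 75 mm high, with two square sleeves right through it along its x, at y = +35 and -35 mm: 34 mm wide, floor 30 mm above the bench, roof underside 70 mm above the bench. Origin: centre of its underside. The mouths the tubes stick out of face its -x, 45 mm from the origin; a tube comes out along the rack's -x.
- tester: Fixed grey trip tester, a case 240 mm (x) by 220 mm (y) by 50 mm high. Origin: centre of its underside; -x is its front. On its top: along y = +55 mm the tube clip; along y = -50 mm the test button (x = -92 mm, near the front) and the trip lever (hinge at x = +45 mm).
- clip_seat (a point): Where the tube's centre lies when fully home: 32 mm above the tester's top, 82 mm above the bench; axes as the tester's, the tube lies along x. Two U forks (slots 28 mm, flared to 44 mm at the top, 52 mm above the tester's top) hold the steel caps at x = -55 and +55 mm, 12 mm thick; the jaws stand just outside, at x = -67 and +67 mm. Between the forks 98 mm is free for the fingers.
- jaw_near (a joint): Sprung steel jaw at the clip's -x end, hinged along x under the tube. Its sloping nose, 66 mm above the tester's top at its highest, leans over the slot from the +y side; pushing the tube straight down wedges it open (about 0.2 rad, 2 to 5 N), and it snaps back over the tube. 0 = closed.
- jaw_far (a joint): The same jaw at the clip's +x end. 0 = closed.
- test_button (a joint): Black round push button, 28 mm diameter, on the tester's top; value = how far it is pressed, 0 to 0.008 m, springs back; fully down takes about 5 N. Past about 4.5 mm it trips the lever.
- button_rest (a point): Centre of the button's top face when not pressed, 20 mm above the tester's top (70 mm above the bench).
- trip_lever (a joint): Black trip lever, 95 mm long from its hinge, on a steel bracket. 0 = up: it leans 0.18 rad (10 degrees) past upright towards the tester's +x, and stays there by its own weight. Value grows as it drops towards the tester's -x (front); 1.75 = dropped, lying level, its tip towards the front. Let go, it falls back to 0 when less than 0.18, and drops when more.
- lever_hinge (a point): The lever's hinge, 30 mm above the tester's top (80 mm above the bench); it turns about the tester's y.
- lever_grip (a point): Middle of the lever's grip, 77 mm from the hinge, moving with the lever. The grip is 36 mm long, 26 mm wide across the tester's y, 18 mm thick; it can be pinched across its width.
- battery: Block battery 46 x 26 x 17 mm lying on the tester's top behind the lever; leave it. Origin under its centre.
- circuit_board: Blue circuit board 75 x 110 mm, 20 mm high with its parts, lying in front of the tester; leave it. Origin under its centre.
- cutters: Side cutters, 140 mm long, lying at the right (-y); leave them. Origin near the middle.
- solder_sucker: Blue tubular solder sucker, 200 mm long, 26 mm thick, lying at the left (+y) on the bench itself; leave it. Origin near the middle.
- solder_spool: Solder spool, 64 mm diameter, 40 mm high, standing behind the gap between tester and rack; leave it. Origin under its centre.
- screwdriver: Screwdriver, 170 mm long, lying in the gap between the tester and the rack; leave it.

How it is judged (in metres and radians):
On the way, in this order (a step that is already met when the one before it is completed fails the run):
1. the slim tube lies flat on the bench, let go and at rest (height (world z) of slim_tube below 0.018 m and angle between slim_tube's own x axis and vertical between 1.5 and 1.64 rad and contact force between the fingers and slim_tube below 0.05 N and linear speed of slim_tube below 0.03 m/s), for 0.2 s.
2. the slim tube sits home in both forks with both jaws closed over it (x of slim_tube in the frame of clip_seat between -0.012 and 0.012 m and y of slim_tube in the frame of clip_seat between -0.004 and 0.004 m and z of slim_tube in the frame of clip_seat between -0.004 and 0.004 m and angle between the x axis of slim_tube and the x axis of tester, either way round below 0.07 rad and value of joint each of jaw_near, jaw_far below 0.15 rad), for 0.2 s.
3. the test button is pressed (value of joint test_button above 0.005 m).
4. the trip lever has dropped (value of joint trip_lever above 1.5 rad), for 0.1 s.
At the end, for the whole second after the job is handed in: The slim tube is at rest fully home in the clip (its centre within 12 mm of the seat along the clip, 4 mm across and 4 mm in height, within 0.07 rad of the clip's line) with both jaws closed (below 0.15 rad), the trip lever is back up (joint below 0.1 rad) and still, and the button is out (all of step 2 and value of joint trip_lever below 0.1 rad and velocity of joint trip_lever below 0.1 rad/s and value of joint test_button below 0.002 m and linear speed of slim_tube below 0.02 m/s); the robot touches nothing.
It fails at once if the fat tube is moved more than 30 mm (distance of fat_tube from where it was at the start of the episode above 0.03 m).
It fails at once if the battery, circuit board, cutters, solder sucker, spool or screwdriver is moved more than 30 mm (distance of any of battery, circuit_board, cutters, solder_sucker, solder_spool, screwdriver from where it was at the start of the episode above 0.03 m).
It also fails if it takes over 72 s, if anything falls off the work surface, if the arm or the gripper's body presses on something with over 40 N, if the wrist force passes 120 N, or if a joint passes its speed limit or range.

## Working session

There is one attempt and no reset: what is moved stays moved. The work goes in short steps, Python scripts to look and compute and a tool call to move; the robot and the scene stay as the last step left them, time stands still between calls to the robot, and variables do not carry over. Pictures are saved under pics/ and viewed, at most 10 in all, crops included, and the job is handed in when it is done.

Besides the shell and the picture viewer there is one more tool, called after "Emit:" by a JSON object that holds its "fn" and its "kwargs". send_rows: Moves the arm, as the interface text tells. Its arguments: {"type":"object","properties":{"increments":{"type":"array"},"jaw":{"type":"number"}},"required":["increments"]}

```bash
mkdir -p pics; cat > h.py <<'E'
import numpy as np, cv2
from plant import ctrl
def ray(cam,px):
    c=ctrl.calibration(cam); K=np.array(c["mtx"]); R=np.array(c["attitude"]); 
    d=np.linalg.inv(K)@np.array([px[1],px[0],1.]); d=R@np.array([d[0],-d[1],-d[2]])
    return np.array(c["eye"]),d
def at(cam,px,z):
    e,d=ray(cam,px); return (e+d*(z-e[2])/d[2])
def proj(cam,p):
    c=ctrl.calibration(cam); K=np.array(c["mtx"]); R=np.array(c["attitude"])
    q=R.T@(np.array(p)-np.array(c["eye"])); u=K@np.array([q[0],-q[1],-q[2]]); return u[:2]/u[2]
def tri(p1,p2):
    (a,u),(b,v)=ray("top",p1),ray("side",p2)
    s=np.linalg.lstsq(np.c_[u,-v],b-a,rcond=None)[0]; A=a+u*s[0];B=b+v*s[1]
    return (A+B)/2,np.linalg.norm(A-B)
def save(cam,name):
    im=ctrl.snapshot(cam); cv2.imwrite("pics/"+name,im[:,:,::-1]); return im
E
python3 - <<'E'
from h import *
for c in("top","side"):
    print({k:np.round(v,4).tolist() for k,v in ctrl.calibration(c).items()})
    save(c,c+"0.png")
print(ctrl.grasp_offset)
Z=dict(slim_tube=.042,fat_tube=.0455,rack=0,tester=0,clip_seat=.082,button_rest=.07,lever_hinge=.08,lever_grip=.156,battery=.05,circuit_board=0,cutters=.008,solder_sucker=.013,solder_spool=0,screwdriver=.012)
for t,z in Z.items():
    r={c:ctrl.spot_point(t,c) for c in("top","side")}
    for c in r:
        for x in r[c][:2]: print(t,c,round(x["conf"],2),np.round(x["pixel"]),at(c,x["pixel"],z).round(3))
    if r["top"] and r["side"]: p,e=tri(r["top"][0]["pixel"],r["side"][0]["pixel"]); print("   tri",p.round(3),round(e,4))
E
```

```text
{'mtx': [[464.8062, 0.0, 286.6997], [0.0, 464.8062, 210.6836], [0.0, 0.0, 1.0]], 'eye': [0.4217, -0.007, 1.2607], 'attitude': [9.3511, 1.0363, -89.2449]}
{'mtx': [[458.8143, 0.0, 292.0036], [0.0, 458.8143, 209.8506], [0.0, 0.0, 1.0]], 'eye': [0.461, -0.9784, 0.7775], 'attitude': [55.9731, -0.9626, -6.9377]}
0.0188Traceback (most recent call last):
  File "<stdin>", line 10, in <module>
  File "h.py", line 8, in at
    e,d=ray(cam,px); return (e+d*(z-e[2])/d[2])
                                          ~^^^
IndexError: invalid index to scalar variable.
```

```bash
sed -i 's/R=np.array(c\["attitude"\])/R=Rot.from_euler("xyz",c["attitude"],degrees=True).as_matrix()/; 1a from scipy.spatial.transform import Rotation as Rot' h.py
python3 - <<'E'
from h import *
Z=dict(slim_tube=.042,fat_tube=.0455,rack=0,tester=0,clip_seat=.082,button_rest=.07,lever_hinge=.08,lever_grip=.156,battery=.05,circuit_board=0,cutters=.008,solder_sucker=.013,solder_spool=0,screwdriver=.012)
for t,z in Z.items():
    r={c:ctrl.spot_point(t,c) for c in("top","side")}
    for c in r:
        for x in r[c][:2]: print(t,c,round(x["conf"],2),np.round(x["pixel"]),at(c,x["pixel"],z).round(3))
    if r["top"] and r["side"]: p,e=tri(r["top"][0]["pixel"],r["side"][0]["pixel"]); print("   tri",p.round(3),round(e,4))
E
```

```text
slim_tube top 0.46 [232. 239.] [0.563 0.142 0.042]
slim_tube side 0.74 [201. 276.] [0.562 0.154 0.042]
   tri [0.562 0.141 0.05 ] 0.001
fat_tube top 0.74 [234. 214.] [0.559 0.207 0.046]
fat_tube side 0.35 [253. 298.] [ 0.595 -0.098  0.045]
fat_tube side 0.25 [207. 284.] [0.583 0.114 0.045]
   tri [ 0.621  0.259 -0.252] 0.057
rack top 0.65 [224. 229.] [0.589 0.176 0.   ]
rack top 0.28 [166. 287.] [0.754 0.02  0.   ]
rack side 0.84 [208. 286.] [0.596 0.174 0.   ]
   tri [ 0.593  0.176 -0.002] 0.0066
tester top 0.7 [223. 347.] [ 0.596 -0.146  0.   ]
tester top 0.65 [226. 364.] [ 0.59  -0.193  0.   ]
tester side 0.36 [277. 330.] [ 0.67  -0.144  0.   ]
   tri [ 0.632 -0.15   0.004] 0.0728
clip_seat top 0.56 [225. 348.] [ 0.581 -0.14   0.082]
clip_seat side 0.87 [256. 295.] [ 0.58  -0.152  0.082]
clip_seat side 0.44 [245. 253.] [ 0.484 -0.099  0.082]
   tri [ 0.582 -0.141  0.073] 0.0009
button_rest top 0.56 [252. 394.] [ 0.514 -0.257  0.07 ]
button_rest side 0.78 [291. 267.] [ 0.507 -0.249  0.07 ]
   tri [ 0.51  -0.255  0.076] 0.0066
lever_hinge top 0.84 [201. 384.] [ 0.643 -0.232  0.08 ]

[... 620 characters left out ...]
 -0.193  0.01 ] 0.0083
cutters top 0.7 [248. 462.] [ 0.532 -0.452  0.008]
cutters top 0.6 [297. 366.] [ 0.399 -0.193  0.008]
cutters side 0.77 [399. 290.] [ 0.532 -0.472  0.008]
   tri [ 0.534 -0.459 -0.011] 0.0002
solder_sucker top 0.96 [242. 139.] [0.536 0.418 0.013]
solder_sucker side 0.63 [165. 261.] [0.535 0.428 0.013]
   tri [0.535 0.416 0.02 ] 0.0003
solder_spool top 0.82 [168. 290.] [0.75  0.011 0.   ]
solder_spool top 0.25 [262. 291.] [0.489 0.004 0.   ]
solder_spool side 0.69 [234. 345.] [0.747 0.028 0.   ]
   tri [0.744 0.011 0.014] 0.0046
screwdriver top 0.65 [265. 292.] [0.479 0.002 0.012]
screwdriver side 0.69 [245. 252.] [ 0.484 -0.012  0.012]
   tri [0.482 0.002 0.001] 0.0052
```

View pics/top0.png

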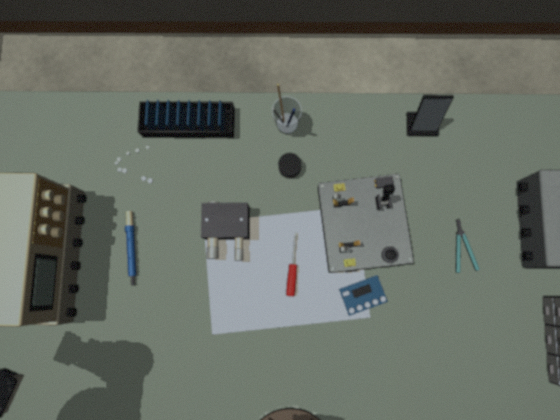

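View pics/side0.png

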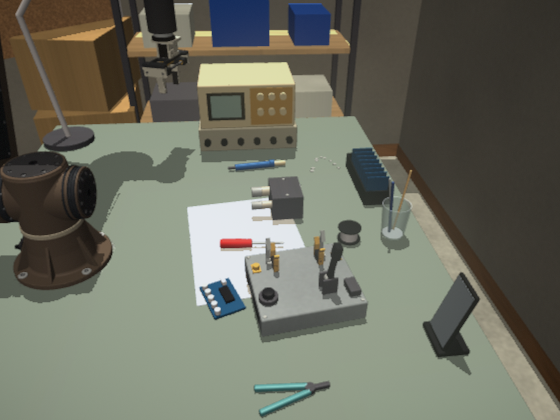

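```bash
python3 - <<'E'
from h import *
im=save("top","top1.png"); 
c=np.hstack([cv2.resize(im[190:270,190:260],None,fx=5,fy=5,interpolation=cv2.INTER_CUBIC),cv2.resize(im[170:280,312:417],(382,400),interpolation=cv2.INTER_CUBIC)])
cv2.imwrite("pics/crop1.png",c[:,:,::-1])
o=ctrl.get_obs(); print(o["clock"],o["tool_pos"],o["orientation"],o["opening"],o["force"])
for t,z in dict(slim_tube=.042,fat_tube=.0455,rack=.075,tester=.05).items():
    for r in ctrl.trace(t,"top")[:2]:
        m=r["mask"]; print(t,r["conf"],np.round(r["bbox"]),m.sum())
        cs=max(cv2.findContours(m.astype(np.uint8),0,2)[0],key=cv2.contourArea)
        b=cv2.boxPoints(cv2.minAreaRect(cs)); print([at("top",(p[1],p[0]),z)[:2].round(3).tolist() for p in b])
        for rr in sorted({int(r["bbox"][1])+k for k in(4,8,12,16,20)}) if 'tube' in t else []:
            k=np.where(m[rr])[0]
            if len(k): print("  ",rr,at("top",(rr,k[0]-.5),z)[:2].round(4),at("top",(rr,k[-1]+.5),z)[:2].round(4))
# fit tester
L=dict(clip_seat=((0,.055),.082,"both"),button_rest=((-.092,-.05),.07,"both"),lever_hinge=((.045,-.05),.08,"both"))
A=[];B=[]
for t,(l,z,_) in L.items():
    for cam in("top","side"):
        r=ctrl.spot_point(t,cam)
        if r: A.append(l);B.append(at(cam,r[0]["pixel"],z)[:2])
A=np.array(A);B=np.array(B);a=A-A.mean(0);b=B-B.mean(0)
th=np.arctan2((a[:,0]*b[:,1]-a[:,1]*b[:,0]).sum(),(a*b).sum());R=np.array([[np.cos(th),-np.sin(th)],[np.sin(th),np.cos(th)]])
t=B.mean(0)-R@A.mean(0);print("yaw",np.degrees(th),t,(B-(A@R.T+t)).round(3).tolist())
E
```

```text
1.65 [0.23448441 0.63293715 0.22658831] [-1.79999306e+02 -5.63986228e-04 -2.03256128e+01] 0.08764130164260299 [-0.06382827  0.26763935  0.22922596]
slim_tube 0.74 [232. 236. 244. 259.] 204
[[0.55, 0.158], [0.551, 0.135], [0.49, 0.133], [0.49, 0.156]]
   240 [0.5424 0.1542] [0.5427 0.1331]
   244 [0.5319 0.1539] [0.5321 0.1328]
   248 [0.5213 0.1562] [0.5216 0.1325]
   252 [0.5108 0.1585] [0.5111 0.1322]
   256 [0.5003 0.1581] [0.5006 0.1319]
fat_tube 0.55 [211. 240. 221. 260.] 207
[[0.549, 0.227], [0.549, 0.2], [0.494, 0.198], [0.494, 0.224]]
   244 [0.5307 0.2245] [0.531  0.2008]
   248 [0.5202 0.2241] [0.5205 0.1978]
   252 [0.5097 0.2263] [0.5101 0.1974]
   256 [0.4993 0.2258] [0.4996 0.197 ]
fat_tube 0.46 [131. 211. 138. 280.] 589
[[0.616, 0.453], [0.617, 0.427], [0.428, 0.404], [0.426, 0.43]]
   214 [0.6082 0.4469] [0.6084 0.4282]
   218 [0.5975 0.4462] [0.5977 0.4248]
   222 [0.5867 0.4454] [0.587 0.424]
   226 [0.576  0.4473] [0.5763 0.4207]
   230 [0.5653 0.4466] [0.5656 0.4199]
rack 0.84 [202. 202. 250. 238.] 1750
[[0.637, 0.24], [0.639, 0.115], [0.542, 0.113], [0.541, 0.236]]
rack 0.54 [381. 181. 396. 205.] 192
[[0.643, -0.213], [0.698, -0.241], [0.685, -0.265], [0.631, -0.238]]
tester 0.78 [316. 175. 413. 271.] 7394
[[0.697, -0.06], [0.728, -0.286], [0.488, -0.309], [0.458, -0.09]]
yaw 8.623724495239472 [ 0.58900903 -0.18923084] [[0.001, 0.0], [-0.001, -0.017], [-0.001, 0.004], [0.002, 0.003], [-0.004, 0.001], [0.003, 0.009]]
```

View pics/crop1.png

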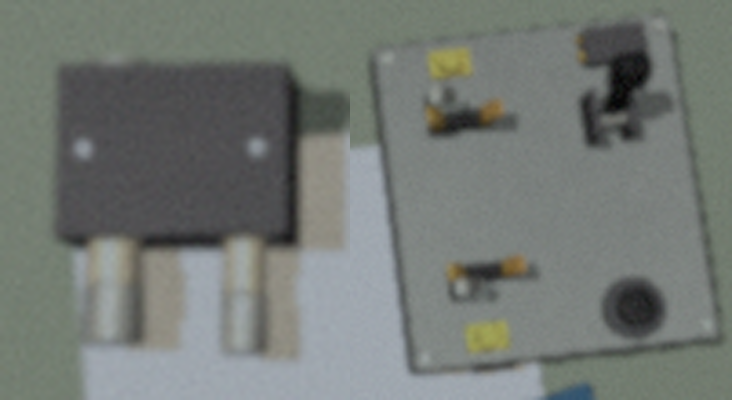

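Emit:
{"fn": "send_rows", "kwargs": {"increments": [[[0, -0.3, 0, 0.1], [0, -0.6, 0, 0.16], [0.1, -0.85, 0, 0.22], [0.3, -1, 0, 0.254], [0.5, -1, 0, 0.254], [0.5, -1, 0, 0.254]]], "jaw": 0.5}}

```text
clock: 2.9
tool_pos: [0.3365, 0.4324, 0.2267]
orientation: [-180.0, -0.0, 1.3]
force: [-0.2, 0.1, -0.5]
opening: 0.0443
gripper_force: 0.0
```

Emit:
{"fn": "send_rows", "kwargs": {"increments": [[[0.2, -0.25, 0, 0], [0.4, -0.5, 0, 0], [0.6, -0.75, 0, 0], [0.878, -1, 0, 0], [0.878, -1, -0.2, 0], [0.878, -1, -0.2, 0]]]}}

```text
clock: 3.65
tool_pos: [0.509, 0.2309, 0.1837]
orientation: [179.8, 0.3, 1.3]
force: [0.6, 0.2, -0.1]
opening: 0.0439
gripper_force: 0.0
```

Emit:
{"fn": "send_rows", "kwargs": {"increments": [[[0, -0.25, 0, 0], [0, -0.447, 0, 0], [0, -0.447, -0.2, 0], [0, -0.447, -0.25, 0], [0, -0.447, -0.25, 0]]]}}

```text
clock: 4.28
tool_pos: [0.5101, 0.1444, 0.1371]
orientation: [180.0, 0.0, 1.6]
force: [0.5, -0.1, 1.3]
opening: 0.0435
gripper_force: 0.0
```

```bash
python3 - <<'E'
from h import *
a=save("top","t2.png")[180:300,180:300];b=save("side","s2.png")[150:270,200:320]
cv2.imwrite("pics/c2.png",cv2.resize(np.hstack([a,b]),None,fx=3.3,fy=3.3,interpolation=cv2.INTER_CUBIC)[:,:,::-1])
o=ctrl.get_obs();print(o["tool_pos"],o["orientation"],o["force"])
r=ctrl.spot_point("slim_tube","side");print(r[:1] and at("side",r[0]["pixel"],.042))
p=[at("top",x,.10) for x in((200.6,342.9),(243.7,348.8))];print(p,sum(p)/2,np.degrees(np.arctan2(*(p[0]-p[1])[1::-1])))
for c in("top","side"):print(c,proj(c,o["tool_pos"]),proj(c,[.512,.143,.042]))
E
```

```text
[0.51080127 0.1447255  0.13790825] [-1.79972862e+02 -8.98952407e-02  1.59221278e+00] [0.61653045 0.22311404 0.36285951]
[0.5628488  0.13890425 0.042     ]
[array([ 0.63996562, -0.12566028,  0.1       ]), array([ 0.53068301, -0.13965228,  0.1       ])] [ 0.58532432 -0.13265628  0.1       ] 7.296169825949752
top [232.89257099 249.10235085] [238.39691649 251.60997373]
side [257.42265119 174.71710074] [258.7028821  203.64458001]
```

View pics/c2.png

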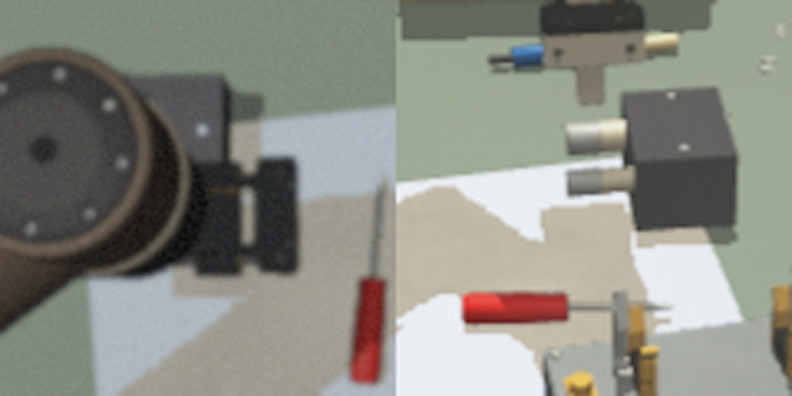

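Emit:
{"fn": "send_rows", "kwargs": {"increments": [[[0.005, -0.012, -0.2, 0], [0.005, -0.012, -0.4, 0], [0.005, -0.012, -0.48, 0], [0.005, -0.012, -0.53, 0], [0.005, -0.012, -0.53, 0]]]}}

```text
clock: 5.05
tool_pos: [0.5113, 0.1414, 0.0307]
orientation: [180.0, -0.0, 1.5]
force: [-0.5, 0.7, 0.6]
opening: 0.0443
gripper_force: 0.0
```

Emit:
{"fn": "send_rows", "kwargs": {"increments": [[[0, 0, 0, 0], [0, 0, 0, 0], [0, 0, 0, 0], [0, 0, 0, 0]]], "jaw": 0}}

```text
clock: 5.55
tool_pos: [0.5114, 0.1414, 0.031]
orientation: [-180.0, -0.0, 1.5]
force: [-0.3, 0.8, 0.8]
opening: 0.0229
gripper_force: 30.0
```

Emit:
{"fn": "send_rows", "kwargs": {"increments": [[[0, 0, 0.02, 0], [-0.1, -0.003, 0.02, 0], [-0.25, -0.007, 0.02, 0], [-0.4, -0.01, 0.02, 0], [-0.56, -0.015, 0.02, 0], [-0.56, -0.015, 0.02, 0], [-0.56, -0.015, 0.02, 0]]]}}

```text
clock: 6.42
tool_pos: [0.3995, 0.1386, 0.0349]
orientation: [-180.0, -0.0, 1.5]
force: [-0.4, 1.1, -0.4]
opening: 0.0233
gripper_force: 30.0
```

```bash
python3 - <<'E'
from h import *
a=save("top","t3.png")[180:300,180:300];b=save("side","s3.png")[150:270,200:320]
cv2.imwrite("pics/c3.png",cv2.resize(np.hstack([a,b]),None,fx=3.3,fy=3.3,interpolation=cv2.INTER_CUBIC)[:,:,::-1])
for c in("top","side"):
    r=ctrl.spot_point("slim_tube",c);print(r[:1] and (r[0]["conf"],at(c,r[0]["pixel"],.044)))
E
```

```text
(0.55, array([0.45556034, 0.13766249, 0.044     ]))
(0.78, array([0.44276986, 0.12527903, 0.044     ]))
```

View pics/c3.png

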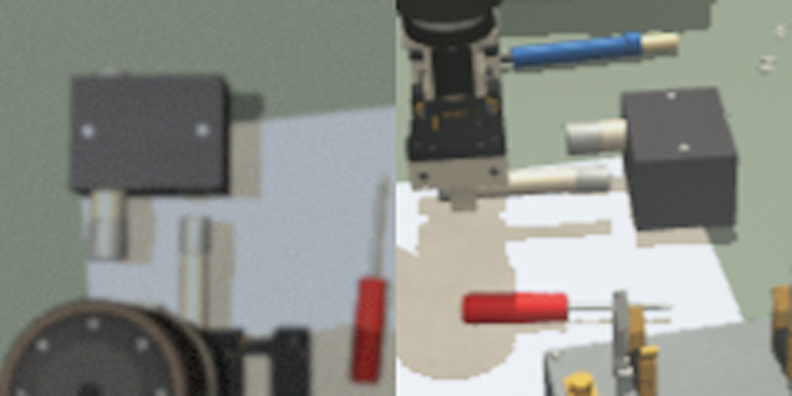

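Emit:
{"fn": "send_rows", "kwargs": {"increments": [[[0, -0.15, 0, 0], [0, -0.15, -0.05, 0], [0, -0.15, -0.1, 0], [0, -0.15, -0.12, 0], [0, -0.15, -0.135, 0], [0, -0.15, -0.145, 0], [0, -0.15, -0.145, 0]]]}}

```text
clock: 7.5
tool_pos: [0.3991, 0.1083, 0.0055]
orientation: [180.0, 0.0, 1.5]
force: [-0.3, 0.7, -1.4]
opening: 0.023
gripper_force: 30.0
```

Emit:
{"fn": "send_rows", "kwargs": {"increments": [[[0, 0, -0.008, 0], [0, 0, -0.014, 0], [0, 0, -0.014, 0]]]}}

```text
clock: 7.88
tool_pos: [0.3992, 0.1082, 0.003]
orientation: [-180.0, -0.0, 1.5]
force: [-0.6, -0.2, 1.1]
opening: 0.023
gripper_force: 30.0
```

Emit:
{"fn": "send_rows", "kwargs": {"increments": [[[0, 0, 0, 0], [0, 0, 0, 0], [0, 0, 0, 0], [0, 0, 0, 0], [0, 0, 0.3, 0], [0, 0, 0.5, 0], [-0.1, 0, 0.6, 0], [-0.1, 0, 0.6, 0]]], "jaw": 0.55}}

```text
clock: 8.88
tool_pos: [0.3791, 0.1086, 0.1242]
orientation: [-179.8, -0.2, 1.5]
force: [-0.7, -0.2, -0.6]
opening: 0.0483
gripper_force: 0.0
```

```bash
python3 - <<'E'
from h import *
a=save("top","t4.png")[180:300,190:310];b=save("side","s4.png")[150:270,200:320]
cv2.imwrite("pics/c4.png",cv2.resize(np.hstack([a,b]),None,fx=3.3,fy=3.3,interpolation=cv2.INTER_CUBIC)[:,:,::-1])
for c in("top","side"):
    r=ctrl.spot_point("slim_tube",c);print(r[:1] and (r[0]["conf"],at(c,r[0]["pixel"],.012)))
    for r in ctrl.trace("slim_tube",c)[:1]:
        cs=max(cv2.findContours(r["mask"].astype(np.uint8),0,2)[0],key=cv2.contourArea)
        print(r["conf"],[at(c,(p[1],p[0]),.012)[:2].round(3).tolist() for p in cv2.boxPoints(cv2.minAreaRect(cs))])
E
```

```text
(0.72, array([0.45264412, 0.107953  , 0.012     ]))
0.89 [[0.527, 0.127], [0.527, 0.1], [0.413, 0.097], [0.413, 0.123]]
(0.83, array([0.45086616, 0.11161682, 0.012     ]))
0.92 [[0.377, 0.129], [0.529, 0.132], [0.527, 0.09], [0.38, 0.087]]
```

View pics/c4.png

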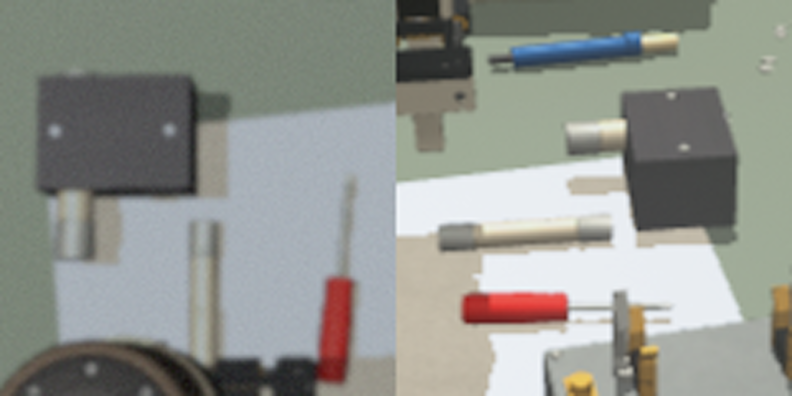

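Emit:
{"fn": "send_rows", "kwargs": {"increments": [[[0.355, 0, 0, 0], [0.355, 0, 0, 0], [0.355, 0, -0.2, 0], [0.355, 0, -0.45, 0], [0.355, 0, -0.55, 0], [0.355, 0, -0.6, 0], [0.355, 0, -0.605, 0]]]}}

```text
clock: 10.05
tool_pos: [0.4499, 0.1079, 0.0013]
orientation: [180.0, 0.1, 1.5]
force: [-0.1, 0.7, 0.4]
opening: 0.0479
gripper_force: 0.0
```

Emit:
{"fn": "send_rows", "kwargs": {"increments": [[[0, 0, 0, 0], [0, 0, 0, 0], [0, 0, 0, 0], [0, 0, 0, 0], [0, 0, 0.3, 0], [0, 0, 0.6, 0], [0, 0, 0.8, 0], [0, 0, 0.8, 0]]], "jaw": 0}}

```text
clock: 11.05
tool_pos: [0.4516, 0.1092, 0.165]
orientation: [-179.8, -0.3, 1.5]
force: [0.5, -0.4, -2.6]
opening: 0.0214
gripper_force: 30.0
```

Emit:
{"fn": "send_rows", "kwargs": {"increments": [[[0.12, -0.25, 0, 0.03], [0.25, -0.5, 0, 0.076], [0.4, -0.75, 0, 0.076], [0.5, -1, 0, 0.076], [0.5, -1, 0, 0.076]]]}}

```text
clock: 11.68
tool_pos: [0.5497, -0.095, 0.1594]
orientation: [180.0, 0.2, 7.8]
force: [-0.5, 0.5, -2.2]
opening: 0.0212
gripper_force: 30.0
```

Emit:
{"fn": "send_rows", "kwargs": {"increments": [[[0.1, -0.15, 0, 0], [0.15, -0.21, 0, 0], [0.15, -0.21, -0.08, 0], [0.15, -0.21, -0.08, 0], [0.15, -0.21, -0.08, 0]]]}}

```text
clock: 12.3
tool_pos: [0.5796, -0.1331, 0.1455]
orientation: [-180.0, 0.0, 8.1]
force: [-0.5, 0.0, -1.3]
opening: 0.0214
gripper_force: 30.0
```

```bash
python3 - <<'E'
from h import *
a=save("top","t5.png")[170:280,300:420];b=save("side","s5.png")[200:310,220:340]
cv2.imwrite("pics/c5.png",cv2.resize(np.hstack([a,b]),None,fx=3.3,fy=3.3,interpolation=cv2.INTER_CUBIC)[:,:,::-1])
o=ctrl.get_obs();print(o["tool_pos"],o["orientation"],o["force"])
for c in("top","side"):
    r=ctrl.spot_point("slim_tube",c);print(r[:1] and (r[0]["conf"],at(c,r[0]["pixel"],o["tool_pos"][2]+.0105)))
r=ctrl.trace("slim_tube","side")[0];print(r["conf"],r["bbox"],r["mask"].sum())
ys,xs=np.where(r["mask"])
for lab,s in(("L",xs<xs.min()+8),("R",xs>xs.max()-8)): print(lab,at("side",(ys[s].mean(),xs[s].mean()),o["tool_pos"][2]+.0105))
E
```

```text
[ 0.58014947 -0.1332434   0.14620212] [ 1.79996192e+02 -3.80805130e-02  8.08513583e+00] [ 0.42978106 -1.22973789 -2.3541368 ]
(0.77, array([ 0.58291882, -0.13270711,  0.15670212]))
(0.5, array([ 0.57862126, -0.13392241,  0.15670212]))
0.52 [262.6, 219.7, 326.4, 234.1] 250
L [ 0.51621258 -0.14284601  0.15670212]
R [ 0.65491693 -0.13015188  0.15670212]
```

View pics/c5.png

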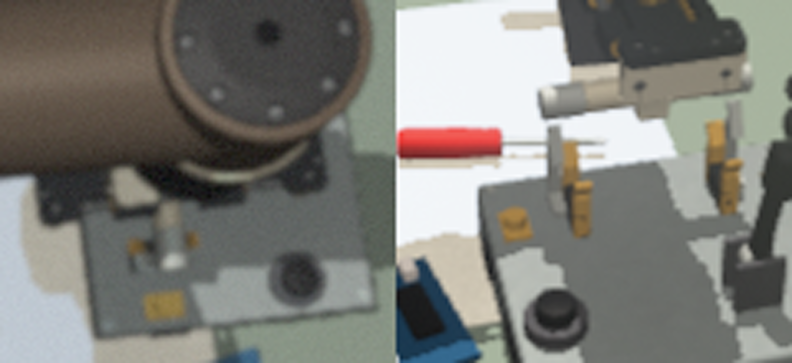

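```bash
python3 - <<'E'
from h import *
T=lambda x,y:(170+y/3.3,300+x/3.3); S=lambda x,y:(200+y/3.3,220+(x-396)/3.3)
z=.102
for n,c,p in(("T near",'top',[T(137,248),T(190,240)]),("S near",'side',[S(570,145),S(580,185)]),("S far",'side',[S(715,125),S(728,165)])):
    q=[at(c,x,z)[:2] for x in p]; m=sum(q)/2; print(n,np.round(q,4).tolist(),m.round(4),np.linalg.norm(q[0]-q[1]).round(4))
print("tube near T",at('top',T(168,235),.157),"S end",at('side',S(547,101),.157))
print("pred forks from seat .585,-.133", .585-.055*.99,-.133-.055*.14,.585+.055*.99,-.133+.055*.14)
for n,l in (("button_rest",.07),("clip_seat",.082)):
  for c in("top","side"):
    r=ctrl.spot_point(n,c); print(n,c,[(round(x["conf"],2),at(c,x["pixel"],l)[:2].round(4)) for x in r[:1]])
E
```

```text
T near [[0.5267, -0.1213], [0.5332, -0.1613]] [ 0.5299 -0.1413] 0.0405
S near [[0.5302, -0.1253], [0.5333, -0.1705]] [ 0.5317 -0.1479] 0.0453
S far [[0.6378, -0.1124], [0.6393, -0.1591]] [ 0.6386 -0.1358] 0.0467
tube near T [ 0.53131098 -0.1381886   0.157     ] S end [ 0.51309014 -0.14488045  0.157     ]
pred forks from seat .585,-.133 0.53055 -0.14070000000000002 0.63945 -0.1253
button_rest top [(0.74, array([0.5281, 0.4119]))]
button_rest side [(0.59, array([ 0.5141, -0.2531]))]
clip_seat top [(0.59, array([ 0.5832, -0.1373]))]
clip_seat side [(0.9, array([ 0.5954, -0.1326]))]
```

Emit:
{"fn": "send_rows", "kwargs": {"increments": [[[0.01, -0.015, -0.05, 0], [0.01, -0.015, -0.1, 0], [0.01, -0.015, -0.14, 0], [0.01, -0.015, -0.18, 0], [0.01, -0.015, -0.21, 0], [0.01, -0.015, -0.21, 0]]]}}

```text
clock: 13.5
tool_pos: [0.5819, -0.137, 0.1033]
orientation: [180.0, 0.0, 8.0]
force: [0.4, -1.7, -1.0]
opening: 0.021
gripper_force: 30.0
```

Emit:
{"fn": "send_rows", "kwargs": {"increments": [[[0, 0, -0.03, 0], [0, 0, -0.06, 0], [0, 0, -0.09, 0], [0, 0, -0.09, 0]]]}}

```text
clock: 14.0
tool_pos: [0.5816, -0.137, 0.0848]
orientation: [-180.0, 0.1, 8.0]
force: [2.1, -3.8, -5.4]
opening: 0.0214
gripper_force: 30.0
```

Emit:
{"fn": "send_rows", "kwargs": {"increments": [[[0, 0, -0.03, 0], [0, 0, -0.05, 0], [0, 0, -0.065, 0], [0, 0, -0.07, 0], [0, 0, -0.07, 0]]]}}

```text
clock: 14.62
tool_pos: [0.5819, -0.1366, 0.0723]
orientation: [-180.0, 0.0, 8.0]
force: [-2.6, 1.2, 4.9]
opening: 0.0213
gripper_force: 30.0
```

```bash
python3 - <<'E'
from h import *
b=save("side","s6.png")[200:310,220:350]
cv2.imwrite("pics/c6.png",cv2.resize(b,None,fx=5,fy=5,interpolation=cv2.INTER_CUBIC)[:,:,::-1])
o=ctrl.get_obs();print(o["tool_pos"],o["orientation"],o["force"],o["moment"])
E
```

```text
[ 0.58190523 -0.13660545  0.07227683] [-1.79990565e+02  3.43691713e-03  8.04834623e+00] [-4.31547829  2.34351928  4.87747956] [0.69936244 1.20930951 0.04227611]
```

View pics/c6.png

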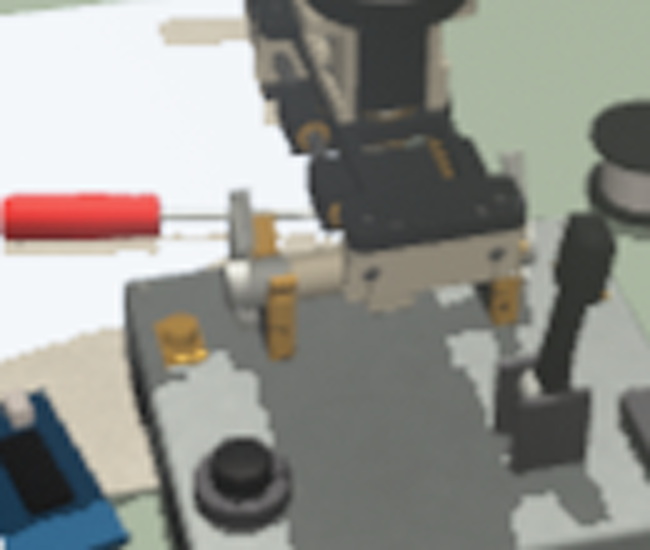

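Emit:
{"fn": "send_rows", "kwargs": {"increments": [[[0, 0, -0.008, 0], [0, 0, -0.012, 0], [0, 0, -0.012, 0]]]}}

```text
clock: 15.05
tool_pos: [0.582, -0.1367, 0.072]
orientation: [180.0, -0.0, 8.1]
force: [-10.9, 5.6, 23.6]
opening: 0.0212
gripper_force: 30.0
```

Emit:
{"fn": "send_rows", "kwargs": {"increments": [[[0, 0, 0.012, 0], [0, 0, 0.012, 0]]]}}

```text
clock: 15.3
tool_pos: [0.5826, -0.1367, 0.0722]
orientation: [180.0, -0.1, 8.0]
force: [-2.0, 2.7, 7.5]
opening: 0.0214
gripper_force: 30.0
```

Emit:
{"fn": "send_rows", "kwargs": {"increments": [[[0, 0, 0, 0], [0, 0, 0, 0], [0, 0, 0, 0], [0, 0, 0, 0], [0, 0, 0.15, 0], [0, 0, 0.4, 0], [0, 0, 0.65, 0], [-0.2, 0, 0.8, 0], [-0.4, 0, 0.8, 0], [-0.4, 0, 0.8, 0]]], "jaw": 0.5}}

```text
clock: 16.55
tool_pos: [0.5001, -0.1369, 0.2328]
orientation: [-180.0, -0.1, 8.0]
force: [0.6, 0.0, 1.0]
opening: 0.0438
gripper_force: 0.0
```

```bash
python3 - <<'E'
from h import *
a=save("top","t7.png")[170:280,310:420];b=save("side","s7.png")[210:300,220:350]
cv2.imwrite("pics/c7.png",np.hstack([cv2.resize(a,(330,330),interpolation=cv2.INTER_CUBIC),cv2.resize(b,(468,330),interpolation=cv2.INTER_CUBIC)])[:,:,::-1])
o=ctrl.get_obs();print(o["tool_pos"],o["orientation"],o["force"])
for n,l in (("button_rest",.07),("clip_seat",.082),("slim_tube",.082),("lever_hinge",.08),("lever_grip",.156)):
  for c in("top","side"):
    r=ctrl.spot_point(n,c); print(n,c,[(round(x["conf"],2),at(c,x["pixel"],l)[:2].round(4)) for x in r[:1]])
E
```

```text
[ 0.50227882 -0.13690413  0.23222657] [ 1.79990851e+02 -6.92285391e-02  8.03795686e+00] [ 0.68119278  0.84740025 -0.25342224]
button_rest top []
button_rest side []
clip_seat top []
clip_seat side [(0.77, array([ 0.5876, -0.1427]))]
slim_tube top []
slim_tube side [(0.63, array([ 0.586 , -0.1403]))]
lever_hinge top [(0.62, array([ 0.6492, -0.2321]))]
lever_hinge side [(0.69, array([ 0.6494, -0.2371]))]
lever_grip top [(0.38, array([ 0.6526, -0.225 ]))]
lever_grip side [(0.72, array([ 0.6577, -0.234 ]))]
```

View pics/c7.png

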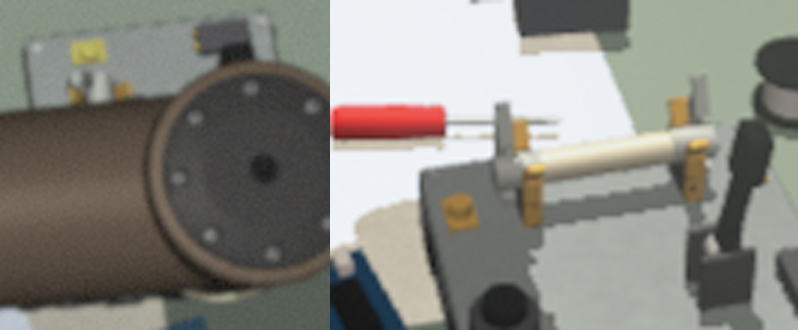

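Emit:
{"fn": "send_rows", "kwargs": {"increments": [[[0.04, -0.3, 0, 0], [0.04, -0.58, 0, 0], [0.04, -0.58, 0, 0], [0.04, -0.58, -0.3, 0], [0.04, -0.58, -0.55, 0], [0.04, -0.58, -0.71, 0], [0.04, -0.58, -0.71, 0]]], "jaw": 0}}

```text
clock: 18.02
tool_pos: [0.5084, -0.2521, 0.0875]
orientation: [-179.9, 0.3, 8.0]
force: [-0.1, 1.2, 0.9]
opening: 0.0006
gripper_force: 0.0
```

Emit:
{"fn": "send_rows", "kwargs": {"increments": [[[0, 0, -0.05, 0], [0, 0, -0.1, 0], [0, 0, -0.12, 0], [0, 0, -0.135, 0], [0, 0, -0.135, 0], [0, 0, -0.135, 0]]]}}

```text
clock: 18.77
tool_pos: [0.5115, -0.253, 0.0659]
orientation: [179.9, -0.2, 8.1]
force: [-5.3, 5.5, 24.1]
opening: 0.0004
gripper_force: 11.6
```

```bash
python3 - <<'E'
from h import *
ctrl.snapshot("side");ctrl.snapshot("top");o=ctrl.get_obs();print(o["tool_pos"],o["force"])
for c in("top","side"):
    for z in(.08,.156):
        r=ctrl.spot_point("lever_grip",c); print(c,[(round(x["conf"],2),x["pixel"],at(c,x["pixel"],z)[:2].round(4)) for x in r[:1]])
E
```

```text
[ 0.51144659 -0.25302864  0.06589341] [-5.22369118  5.71301627 23.66646548]
top []
top []
side [(0.56, [281.0, 295.2], array([ 0.5705, -0.2338]))]
side [(0.56, [281.0, 295.2], array([ 0.5586, -0.315 ]))]
```

Emit:
{"fn": "send_rows", "kwargs": {"increments": [[[0, 0, 0.012, 0], [0, 0, 0.012, 0], [0, 0, 0.012, 0]]]}}

```text
clock: 19.45
tool_pos: [0.5113, -0.253, 0.0662]
orientation: [179.9, -0.1, 8.1]
force: [0.6, 3.0, 9.1]
opening: 0.0005
gripper_force: 4.4
```

Emit:
{"fn": "send_rows", "kwargs": {"increments": [[[0, 0, 0.012, 0], [0, 0, 0.012, 0], [0, 0, 0.012, 0]]]}}

```text
clock: 19.82
tool_pos: [0.5106, -0.253, 0.0677]
orientation: [180.0, -0.0, 8.0]
force: [3.3, 0.3, 3.6]
opening: 0.0002
gripper_force: 1.9
```

Emit:
{"fn": "send_rows", "kwargs": {"increments": [[[0, 0, 0.2, 0], [0, 0, 0.4, 0], [0.29, 0.045, 0.4, 0], [0.29, 0.045, 0.4, 0], [0.29, 0.045, 0.4, 0]]], "jaw": 0.55}}

```text
clock: 20.45
tool_pos: [0.5665, -0.2436, 0.1459]
orientation: [-179.9, 0.2, 8.0]
force: [0.9, -0.4, -0.6]
opening: 0.0444
gripper_force: 0.0
```

```bash
python3 - <<'E'
from h import *
a=save("top","t8.png")[170:280,310:420];b=save("side","s8.png")[210:320,220:350]
cv2.imwrite("pics/c8.png",np.hstack([cv2.resize(a,(370,370),interpolation=cv2.INTER_CUBIC),cv2.resize(b,(430,370),interpolation=cv2.INTER_CUBIC)])[:,:,::-1])
o=ctrl.get_obs();print(o["tool_pos"],o["orientation"],o["force"],o["opening"])
for n,l in (("button_rest",.07),("slim_tube",.082),("lever_hinge",.08),("lever_grip",.08)):
    c="side";r=ctrl.spot_point(n,c); print(n,c,[(round(x["conf"],2),x["pixel"],at(c,x["pixel"],l)[:2].round(4)) for x in r[:1]])
print(proj("side",[.568,-.2447,.08]))
E
```

```text
[ 0.56656305 -0.24390252  0.14658539] [-1.79954805e+02  1.40238781e-01  8.00738111e+00] [-0.42692147  0.31647258  0.51084924] 0.04713119631908939
button_rest side [(0.89, [293.5, 267.8], array([ 0.508 , -0.2561]))]
slim_tube side [(0.46, [251.2, 294.3], array([ 0.5811, -0.1331]))]
lever_hinge side [(0.67, [276.6, 330.9], array([ 0.6519, -0.2279]))]
lever_grip side [(0.77, [282.9, 294.4], array([ 0.568 , -0.2397]))]
[294.70008666 284.47300909]
```

View pics/c8.png

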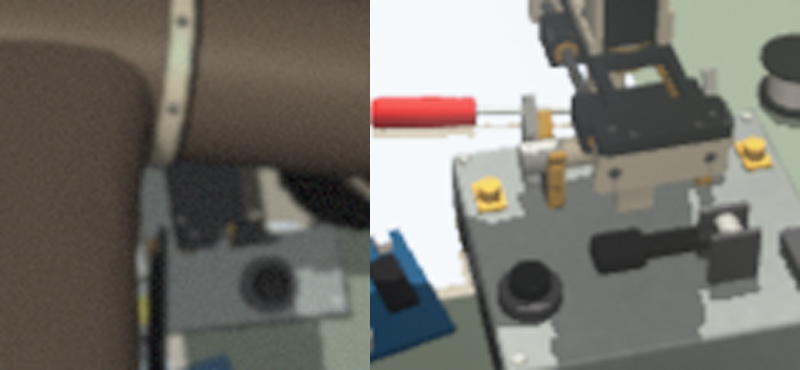

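Emit:
{"fn": "send_rows", "kwargs": {"increments": [[[0.005, 0.005, -0.2, 0], [0.005, 0.005, -0.35, 0], [0.005, 0.005, -0.4, 0], [0.005, 0.005, -0.42, 0], [0.005, 0.005, -0.42, 0]]]}}

```text
clock: 21.38
tool_pos: [0.5697, -0.243, 0.0644]
orientation: [180.0, -0.1, 8.0]
force: [-0.5, 0.2, 0.5]
opening: 0.048
gripper_force: 0.0
```

Emit:
{"fn": "send_rows", "kwargs": {"increments": [[[0, 0, 0, 0], [0, 0, 0, 0], [0, 0, 0, 0], [0, 0, 0, 0]]], "jaw": 0}}

```text
clock: 21.88
tool_pos: [0.5693, -0.2429, 0.064]
orientation: [180.0, -0.0, 8.0]
force: [-1.2, 0.9, 3.6]
opening: 0.0252
gripper_force: 30.0
```

Emit:
{"fn": "send_rows", "kwargs": {"increments": [[[0.006, 0.001, 0.066, 0], [0.023, 0.003, 0.13, 0], [0.05, 0.007, 0.19, 0], [0.088, 0.012, 0.245, 0], [0.134, 0.019, 0.291, 0], [0.134, 0.019, 0.291, 0]]]}}

```text
clock: 22.62
tool_pos: [0.5965, -0.2393, 0.1231]
orientation: [180.0, -0.0, 8.1]
force: [-4.9, -1.3, 8.2]
opening: 0.0258
gripper_force: 30.0
```

Emit:
{"fn": "send_rows", "kwargs": {"increments": [[[0.052, 0.007, 0.043, 0], [0.112, 0.016, 0.071, 0], [0.176, 0.025, 0.09, 0], [0.242, 0.034, 0.096, 0], [0.286, 0.04, 0.093, 0], [0.286, 0.04, 0.093, 0]]]}}

```text
clock: 23.38
tool_pos: [0.6539, -0.2316, 0.1413]
orientation: [179.9, -0.0, 8.1]
force: [-2.2, -4.8, 4.2]
opening: 0.026
gripper_force: 30.0
```

Emit:
{"fn": "send_rows", "kwargs": {"increments": [[[0.01, 0.001, -0.002, 0], [0.018, 0.002, -0.004, 0], [0.018, 0.002, -0.004, 0]]]}}

```text
clock: 23.75
tool_pos: [0.6569, -0.2312, 0.141]
orientation: [179.9, -0.1, 8.1]
force: [-3.3, -4.0, 6.5]
opening: 0.0261
gripper_force: 30.0
```

Near the stop; release and lift straight up, clear of everything.

Emit:
{"fn": "send_rows", "kwargs": {"increments": [[[0, 0, 0, 0], [0, 0, 0, 0], [0, 0, 0, 0], [0, 0, 0, 0], [0, 0, 0.15, 0], [0, 0, 0.35, 0], [-0.1, 0, 0.6, 0], [-0.3, 0, 0.7, 0], [-0.6, 0, 0.7, 0], [-0.9, 0, 0.7, 0], [-0.9, 0, 0.7, 0]]], "jaw": 0.5}}

```text
clock: 25.12
tool_pos: [0.4733, -0.2306, 0.2809]
orientation: [180.0, -0.1, 8.0]
force: [0.4, -0.3, 1.0]
opening: 0.0438
gripper_force: 0.0
```

```bash
python3 - <<'E'
from h import *
save("top","t9.png");b=save("side","s9.png")[200:320,215:375]
o=ctrl.get_obs();print(o["clock"],o["tool_pos"],o["force"],o["opening"])
for n,l in (("button_rest",.07),("slim_tube",.082),("clip_seat",.082),("lever_hinge",.08),("lever_grip",.156),("battery",.05)):
  for c in("top","side"):
    r=ctrl.spot_point(n,c); print(n,c,[(round(x["conf"],2),x["pixel"],at(c,x["pixel"],l)[:2].round(4)) for x in r[:1]])
cv2.imwrite("pics/c9.png",cv2.resize(b,None,fx=5,fy=5,interpolation=cv2.INTER_CUBIC)[:,:,::-1])
E
```

```text
25.225 [ 0.4766229  -0.23075625  0.28051459] [ 0.86976906 -0.52909329  0.14591233] 0.04366486867805438
button_rest top [(0.3, [187.0, 388.2], array([ 0.6828, -0.2469]))]
button_rest side [(0.74, [293.5, 268.7], array([ 0.5099, -0.2563]))]
slim_tube top [(0.16, [169.7, 291.0], array([0.724, 0.007]))]
slim_tube side [(0.67, [253.1, 295.8], array([ 0.5838, -0.1405]))]
clip_seat top [(0.16, [224.5, 227.4], array([0.5781, 0.1684]))]
clip_seat side [(0.97, [255.3, 298.0], array([ 0.5879, -0.1491]))]
lever_hinge top [(0.71, [198.9, 383.7], array([ 0.6492, -0.2326]))]
lever_hinge side [(0.96, [277.2, 330.7], array([ 0.6511, -0.2298]))]
lever_grip top [(0.73, [189.0, 386.5], array([ 0.659 , -0.2253]))]
lever_grip side [(0.53, [251.6, 336.7], array([ 0.6585, -0.2334]))]
battery top [(0.52, [182.3, 385.7], array([ 0.6999, -0.2446]))]
battery side [(0.67, [287.0, 351.4], array([ 0.7   , -0.2347]))]
```

```bash
python3 -c "
import cv2,numpy as np
# lever angle change vs. start picture
a=cv2.imread('pics/side0.png')[230:300,310:375].astype(int);b=cv2.imread('pics/s9.png')[230:300,310:375].astype(int)
f=lambda m:np.argwhere(m.sum(2)<150)
for m in(a,b):
    p=f(m); print(len(p),p.mean(0),[ (r,p[p[:,0]==r][:,1].mean().round(1)) for r in range(10,50,5) if (p[:,0]==r).any()])
"
```

```text
58 [40.79310345 20.68965517] [(30, np.float64(26.0)), (35, np.float64(21.5)), (40, np.float64(21.0)), (45, np.float64(20.0))]
0 [nan nan] []<string>:7: RuntimeWarning: Mean of empty slice.
  ret = um.true_divide(
```

```bash
python3 -c "
from plant import ctrl
print(ctrl.close_job())"
```

```text
the job is handed in; nothing more can be done
None
```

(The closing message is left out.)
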